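# Hang a coated figure on the drying rack

### The arm

A 6-joint arm with a two-finger parallel gripper is mounted at the origin on a cart in front of the work surface, level with it; the furniture and walls round the work are solid. World frame = base frame: x ahead of the robot, y to its left, z up, the work surface at z = 0. Lengths are in mm, angles in rad, forces in N, time in s.
With the tool pointing down it reaches from about 350 to 950 mm from the base axis. Payload 17.4 kg.
Tool frame: the origin (TCP) lies at the very end of the fingers, on their centre line; the grasp point (between the pads) lies bot.grip_depth behind it (bot.grip_depth is the distance from the TCP to the grasp point, in mm); z points along the fingers, y is the line along which they close (so a half turn about z gives the same grasp; the last joint's range is limited). The gripper opens to 93 mm and grips with 3 to 60 N. Pads are 15 mm wide; open, the fingers measure 128 mm over their backs; the gripper's body (75 mm by 188 mm) begins 65 mm behind the grasp point.
Start: joints at [1.306, 0.116, 1.442, -0, 1.584, -0.038], TCP at [151.789, 657.717, 179.746] pointing down, gripper open.
Joint ranges: [-2.83, 2.83], [-0.83, 2.19], [0.07, 2.5], [-1.14, 4.28], [0.01, 3], [-2.97, 2.97]. Speed limits (rad/s): [1.89, 1.89, 2.22, 3.14, 3.14, 3.14].

### API

Orientations are given as a rotation vector (axis times angle).
In Python, from plant import state, eyes, bot gives the robot as it stands.
- The arm moves only by the shell command python3 -m jog 'ROWS' [OPENING] [FORCE]. ROWS is JSON, one flat list of numbers, 4 for each row, row after row: the shift along the world's x, y, z in units of 0.5 m (1.0 is 0.5 m), then the turn about the world's z in units of 1.5 rad (1.0 is 1.5 rad). In form: [dx, dy, dz, twist, dx, dy, dz, twist, ...]. A call has 1 to 10 rows; each row is the pose to reach, as a shift and turn from the pose commanded when the call began; what a row does not reach only later rows make up. A row lasts 1/8 s, in which the tool goes at most 62.5 mm and 10.7 degrees, less where a joint would pass 70% of its speed; a pose out of reach is approached as far as the arm can. A call with a number of a shift or a turn outside -1 to 1 is refused whole. A call with a gripper value outside its range is refused whole. OPENING is the opening, from -1 (shut) to 1 (fully open), so that 0 is half open, set as the call begins (- or left out, the last holds). The fingers move at their own pace and stop on an object; FORCE is the grip in N (left out, the last holds). Time passes only in rows, so rows that repeat a pose let the fingers close. It gives the time, the measured TCP pose, the force, the opening and the grip force at its end, in the units of the state.
- state(): the state, without advancing time (a new reading comes with each control period).
- eyes.camera(name): name is "scene" or "top" or "wrist"; returns a dict with "color" (400x640x3 uint8, red, green, blue), "z_map" (400x640 float32, mm along the optical axis (not along the pixel's ray), 0 where there is no reading), "vertical_fov" (degrees; the focal length in pixels is half the picture's height over the tangent of half this angle, whatever the lens; pixels are square), "cx", "cy" (the principal point, pixels), "R" (3x3) and "t" (3): a world point X has camera coordinates R X + t; the wrist camera has in their place "hand_eye" (4x4, takes a point from camera to tool coordinates, whose origin is the TCP and whose axes are the flange's). Camera axes: x right, y down, z forward; pixel columns grow to the right and rows downward; lengths in mm; the calibration is good to about 2 mm. A picture is of the moment at which its call begins: read the wrist's pose just before it.
- bot.sign_off(): hands the job in; it is judged then, once.
Trained networks look in a picture, given as the dict that the camera call returned (one of the last four; its "shot" number tells which), for a name from the list of things; names that differ only in an ending like _2 or _b are one class to them, and where a whole thing is asked for, a point or a joint stands for the part that bears it (a point fixed in the world has none). Each returns a list of dicts, best first, with "confidence" (0 to 1); they miss things now and then, are a little off and sometimes report something else, mostly with a low value. They report only what shows in the picture. A call takes as long as a camera call. They do not tell look-alikes from the thing itself.
- eyes.boxes_of(picture, query): "box" ([left, top, right, bottom] in pixels, round what is visible of it).
- eyes.silhouettes(picture, query): "pixels" (400x640 bool, what is visible of it) and "box" ([left, top, right, bottom] in pixels, round what is visible of it).
- eyes.mark_of(picture, query): "pixel" ([row, column] in pixels: a listed point, or the origin of a listed thing).
The state is a dict: "t": time; "joints": joint angles; "dq": joint speeds; "joint_efforts": joint torques, N m; "ee_pos": TCP position; "orientation": TCP orientation; "contact_force": force on the tool from outside, world axes, zero at the start; "torque": the same for the moment, N m; "grip_width": finger opening in mm; "finger_force": force on a finger pad.
Only numpy, scipy, OpenCV 4.12 (cv2) and the standard library are available. Lean on these libraries where they do the work, as an engineer would, in place of code of your own. Each camera call takes 0.05 s, during which the arm holds its last target. There are 200 camera calls.

### The job

Take the orange-handled hanger with its figure off the coating stand and lower it gently onto the drying rack's rail, through the narrow gap between the two hangers already there. Feel along the rail for the notch of the blue saddle, let the hanger's hook drop fully home into it, and let go; press and slide only lightly, and do not dislodge or shove the two neighbours.

Things in the scene. Friction and masses are not known exactly. Their poses are not given: they have to be found in the camera images.
- hanger: The hanger to move: steel hook, orange handle, white figure on its front (-x). Origin: middle of the underside of the hook's bridge, which rests on a rail; z up, y along the rail. Bridge 8 mm wide in y. The slot for the rail is 9 mm in x (4.5 either side), between the front plate (22 mm wide, to 60 mm below) and the rear lip (to 15 mm below, end flared back). About 70 g; leans under 0.08 rad.
- handle (a point): Grip point in the upper half of the hanger's orange handle block, 41 mm above the hanger's origin. The block is 10 mm in x, 16 mm in y and spans 6 to 56 mm above the origin.
- figure_foot (a point): Lower end of the white resin figure on the hanger, 78 mm below and 16 mm in front of the hanger's origin. The figure is at most 20 mm wide in y and reaches 28 mm in front of the origin and 80 mm below it.
- rack: Drying rack, fixed. Origin on the table under the middle of its rail: an upright flat aluminium strip along the rack's y, 6.5 mm thick, 166 mm long, 55 mm high, top edge 130 mm above the origin. The neighbours hang in fixed notches 32 mm either side of the middle. Posts at the rail's ends, no higher than the rail.
- rail_mid (a point): Middle of the rail's top edge; axes as the rack's (-x: front, figures' side). Here sits a blue saddle, 7.2 mm thick, 37 mm long, top level with the rail's, firmly clamped. Its square notch (9.6 mm wide in y, 6.5 mm deep; 0.8 mm play each side of the hook's bridge) is centred anywhere up to 8 mm either side of this point; where is not reported.
- stand: Coating stand, fixed, where the hanger hangs at first, front to the stand's -x. Origin on the table under its middle. Upright aluminium plate 6.5 mm thick in x, 60 mm long in y, plain top edge 130 mm above the origin, on a base 90 x 85 mm.
- left_hanger: Neighbour on the rail's +y side: a hanger of the same shape and size, but with a short black handle block (top 12 mm above its origin); hangs loose in its notch, 7 mm below the rail's top edge. Origin and axes as the hanger's.
- right_hanger: Neighbour on the rail's -y side, same as the left one.
There are look-alikes about, which are no part of the job. Leave any pink look-alike of the hanger alone.

How it is judged:
By the outcome, as a careful person would: the job done as asked, in the order asked, and still so for the second after the job is handed in, with the robot touching nothing.
It also fails if it takes over 72 s, if anything falls off the work surface, if the arm or the gripper's body presses on something with over 40 N, if the wrist force passes 120 N, or if a joint passes its speed limit or range.

## Working session

There is one attempt and no reset: what is moved stays moved. The work goes in short steps, Python scripts to look and compute and a shell command to move; the robot and the scene stay as the last step left them, time stands still between calls to the robot, and variables do not carry over. Pictures are saved under pics/ and viewed, at most 10 in all, crops included, and the job is handed in when it is done.

```bash
mkdir -p pics; ls
cat > h.py <<'E'
import numpy as np, cv2
from scipy.spatial.transform import Rotation as Ro
from plant import state, eyes, bot
def shot(n):
    s=state(); p=eyes.camera(n)
    p=dict(p); p['_s']=s; return p
def f(p): return p['color'].shape[0]/2/np.tan(np.radians(p['vertical_fov'])/2)
def toworld(p,c):
    c=np.atleast_2d(c)
    if 'hand_eye' in p:
        H=np.array(p['hand_eye']); s=p['_s']; t=c@H[:3,:3].T+H[:3,3]
        return t@Ro.from_rotvec(s['orientation']).as_matrix().T+np.array(s['ee_pos'])
    return (c-np.array(p['t']))@np.array(p['R'])
def ray(p,rc,z):
    rc=np.atleast_2d(rc).astype(float); z=np.broadcast_to(z,(len(rc),)).astype(float)
    return np.c_[(rc[:,1]-p['cx'])/f(p)*z,(rc[:,0]-p['cy'])/f(p)*z,z]
def cloud(p,mask):
    rc=np.argwhere(mask&(p['z_map']>0)); return rc,toworld(p,ray(p,rc,p['z_map'][rc[:,0],rc[:,1]]))
def save(p,n,crop=None,k=1):
    im=p['color'][:,:,::-1]
    if crop: l,t,r,b=crop; im=im[t:b,l:r]
    cv2.imwrite('pics/'+n,cv2.resize(im,None,fx=k,fy=k,interpolation=cv2.INTER_CUBIC))
E
python3 - <<'E'
from h import *
np.set_printoptions(precision=1,suppress=True)
s=state();print(s,bot.grip_depth)
for n in ['scene','top']:
    p=shot(n); save(p,n+'0.png')
    for q in ['hanger','handle','rack','rail_mid','stand','left_hanger']:
        for r in eyes.boxes_of(p,q)[:4]: print(n,q,round(r['confidence'],2),np.array(r['box']))
        if q in('hanger','left_hanger'): continue
        for r in eyes.mark_of(p,q)[:3]:
            px=np.array(r['pixel']);i=px.round().astype(int);z=p['z_map'][i[0],i[1]] if 0<=i[0]<400 and 0<=i[1]<640 else 0
            print('  mark',round(r['confidence'],2),px,toworld(p,ray(p,px,z)))
E
```

```text
pics
{'t': 0.0, 'joints': array([ 1.3,  0.1,  1.4, -0. ,  1.6, -0. ]), 'dq': array([ 0.,  0., -0.,  0., -0., -0.]), 'joint_efforts': array([ -0. , -72.1, -62.3,   0.1,   0. ,  -0. ]), 'ee_pos': array([151.7, 657.5, 179. ]), 'orientation': array([-0.4, -3.1,  0. ]), 'contact_force': array([-0.2, -0.6, -0.9]), 'torque': array([ 0. , -0. , -0.1]), 'finger_force': 0.0, 'grip_width': 93.0734485871589} 18.8
scene hanger 0.89 [300.4 295.9 341.3 349.4]
scene hanger 0.8 [379.9 211.3 395.8 275.4]
scene handle 0.77 [377.6 208.7 399.8 281.3]
scene handle 0.59 [297.9 297.  339.6 348.9]
  mark 0.94 [218.5 390.9] [[560.8 -74.  174.6]]
  mark 0.9 [340.1 331.2] [[ 418.1 -136.7   13.8]]
scene rack 0.8 [273.3 185.3 346.4 276.2]
  mark 0.58 [245.8 304.6] [[512.  163.   -2.5]]
scene rail_mid 0.66 [276.  181.4 344.  271.4]
  mark 0.74 [193.7 309.4] [[520.2 158.8 128.6]]
scene stand 0.83 [359.8 240.7 419.5 320.6]
  mark 0.66 [298.9 386.8] [[564.5 -83.3   8.3]]
scene left_hanger 0.54 [295.4 182.  307.  222.8]
scene left_hanger 0.24 [273.1 179.8 346.5 270.4]
top hanger 0.86 [359.1 237.5 404.9 246.9]
top hanger 0.52 [375.8 171.3 386.9 188. ]
top hanger 0.5 [363.  166.5 398.3 201.8]
top handle 0.88 [351.9 234.6 402.  248.8]
top handle 0.61 [374.  173.8 387.7 186.3]
top handle 0.51 [250.2 185.3 321.4 225.3]
  mark 0.78 [239.9 398.6] [[ 421.1 -127.9   16.3]]
  mark 0.56 [175.4 385.3] [[561.7 -71.1 185.5]]
top rack 0.66 [252.1 189.3 325.1 225. ]
top rack 0.61 [374.  173.1 390.1 188.8]
  mark 0.67 [210.  289.5] [[506.2 158.   -2.5]]
top rail_mid 0.63 [250.9 184.4 322.9 224. ]
  mark 0.73 [199.  287.7] [[535.6 162.3   0.5]]
top stand 0.98 [359.8 166.9 397.  204.3]
  mark 0.8 [189.  381.8] [[543.6 -75.2 102.7]]
top left_hanger 0.67 [267.1 195.4 282.1 211.8]
```

View pics/scene0.png

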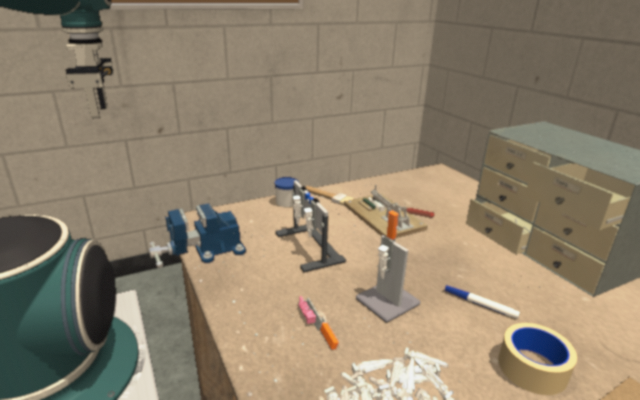

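View pics/top0.png

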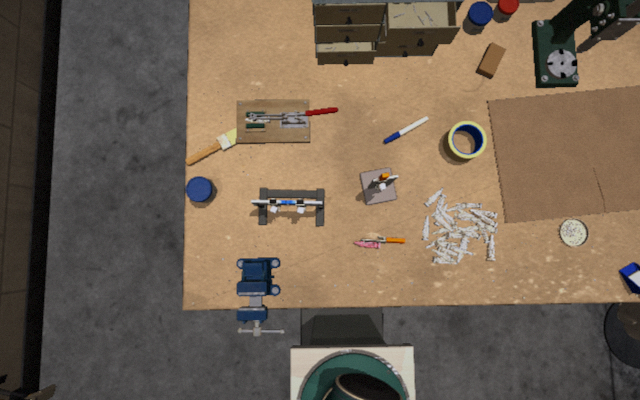

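The candidates are the hanger on the stand (scene 390,240; top 382,180), with an orange handle and white figure, and the pink/orange item lying on the table (scene 320,322; top 380,240). The one on the stand fits. The rack is at top (288,200), with the blue saddle in the middle. I'll move the wrist camera over the rack first.

```bash
python3 -m jog '[0.05,-0.1,0.2,0, 0.696,-0.99,0.4,0, 0.696,-0.99,0.4,0, 0.696,-0.99,0.4,0, 0.696,-0.99,0.4,0, 0.696,-0.99,0.4,0, 0.696,-0.99,0.4,0, 0.696,-0.99,0.4,0, 0.696,-0.99,0.4,0, 0.696,-0.99,0.4,0]'
python3 -m jog '[0,0,0,0, 0,0,0,0, 0,0,0,0]'
python3 - <<'E'
from h import *
np.set_printoptions(precision=3,suppress=True)
s=state();print(s['joints'],s['ee_pos'],s['orientation'],s['contact_force'])
p=shot('wrist'); save(p,'w0.png'); print(p['hand_eye'],f(p))
for q in ['rail_mid','left_hanger','rack']:
  for r in eyes.mark_of(p,q)[:3]:
    px=np.array(r['pixel']);i=px.round().astype(int);z=p['z_map'][i[0],i[1]]
    print(q,round(r['confidence'],2),px,toworld(p,ray(p,px,z)))
E
```

```text
t: 2.35
ee_pos: [483.3, 184.9, 373.0]
orientation: [0.355, 3.121, 0.001]
contact_force: [1.0, 0.6, -0.0]
grip_width: 92.8
finger_force: 0.0
t: 2.72
ee_pos: [481.9, 187.8, 372.0]
orientation: [-0.353, -3.121, -0.0]
contact_force: [-0.2, 0.5, -0.4]
grip_width: 93.0
finger_force: 0.0
[ 0.322 -0.211  1.448  0.     1.905 -1.023] [481.898 187.805 372.004] [-0.353 -3.121 -0.   ] [-0.241  0.474 -0.441]
[[  -0.      -0.958   -0.287   79.966]
 [   1.      -0.       0.001   -0.852]
 [  -0.001   -0.287    0.958 -204.82 ]
 [   0.       0.       0.       1.   ]] 315.64935768079295
rail_mid 0.62 [193.2 310. ] [[517.277 153.79  129.834]]
left_hanger 0.57 [188.7 326. ] [[514.579 178.513 135.048]]
left_hanger 0.31 [195.2 309.3] [[551.679 137.677   7.974]]
rack 0.66 [174.5 310.6] [[515.375 148.688   0.394]]
rack 0.25 [198.3 287.2] [[515.842 120.289 135.693]]
```

View pics/w0.png

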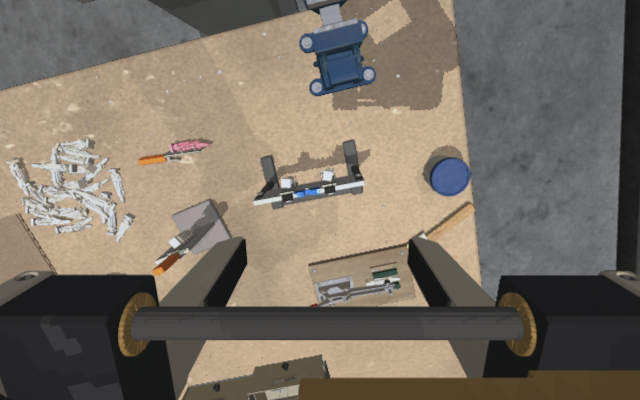

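```bash
python3 -m jog '[0.07,-0.176,-0.22,-0.93, 0.07,-0.176,-0.22,-0.93, 0.07,-0.176,-0.22,-0.93, 0.07,-0.176,-0.22,-0.93, 0.07,-0.176,-0.22,-0.93, 0.07,-0.176,-0.22,-0.93, 0.07,-0.176,-0.22,-0.93, 0.07,-0.176,-0.22,-0.93, 0.07,-0.176,-0.22,-0.93, 0.07,-0.176,-0.22,-0.93]'
python3 -m jog '[0,0,0,0, 0,0,0,0, 0,0,0,0]'
cat > look.py <<'E'
from h import *
import sys
np.set_printoptions(precision=2,suppress=True)
s=state();print(s['t'],s['joints'],s['ee_pos'],s['orientation'],s['contact_force'])
p=shot('wrist'); np.save('pics/'+sys.argv[1]+'.npy',p,allow_pickle=True); save(p,sys.argv[1]+'.png')
for q in sys.argv[2:]:
  for r in eyes.mark_of(p,q)[:3]:
    px=np.array(r['pixel']);i=px.round().astype(int);z=p['z_map'][i[0],i[1]]
    print(q,round(r['confidence'],2),px,toworld(p,ray(p,px,z)))
E
python3 look.py w1 rail_mid left_hanger
```

```text
t: 4.18
ee_pos: [517.5, 99.0, 262.2]
orientation: [-2.275, -2.167, 0.0]
contact_force: [-0.5, -0.2, 0.4]
grip_width: 93.1
finger_force: 0.0
t: 4.55
ee_pos: [517.6, 98.8, 262.2]
orientation: [-2.277, -2.164, 0.0]
contact_force: [-0.7, -0.7, -0.1]
grip_width: 92.7
finger_force: 0.0
4.55 [ 0.14 -0.22  1.63 -0.    1.73  0.19] [517.56  98.81 262.25] [-2.28 -2.16  0.  ] [-0.74 -0.69 -0.14]
rail_mid 0.86 [134.4 323.7] [[516.78 149.6  123.52]]
left_hanger 0.84 [102.7 320.7] [[515.6  181.91 135.33]]
```

View pics/w1.png

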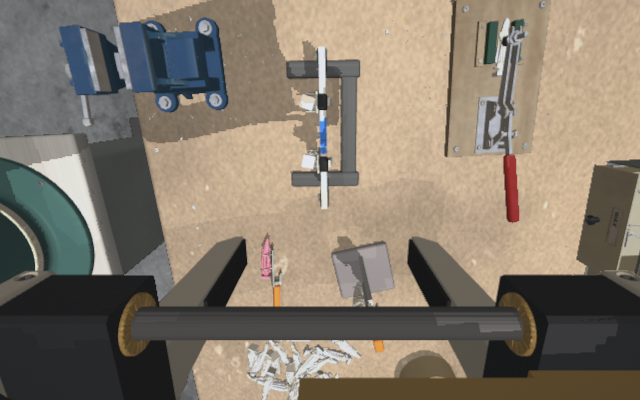

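The rack's rail runs from (322,48) to (325,207). The blue saddle is at about (323,138) and the black neighbour handles are at (322,102) and (323,163). Next I'll fit these in metric coordinates.

Run:
```python
from h import *
np.set_printoptions(precision=2,suppress=True)
p=np.load('pics/w1.npy',allow_pickle=True).item()
save(p,'w1c.png',(285,40,365,215),4) if 0 else None
rc,w=cloud(p,np.ones((400,640),bool))
m=(abs(w[:,2]-128)<14)&(abs(w[:,0]-517)<25)&(w[:,1]>40)&(w[:,1]<260)
W=w[m];c=p['color'][rc[m][:,0],rc[m][:,1]].astype(int);R=rc[m]
top=(W[:,2]>124)&(W[:,2]<133)&(c.min(1)>120)
print('rail light',top.sum(),W[top][:,1].min(),W[top][:,1].max(),np.median(W[top][:,2]))
for _ in range(3):
    k=np.polyfit(W[top][:,1],W[top][:,0],1); top&=abs(W[:,0]-np.polyval(k,W[:,1]))<4
print('x=',k,'ends',W[top][:,1].min(),W[top][:,1].max(),'yaw',-np.arctan(k[0]))
b=(c[:,2]>c[:,0]+50)&(abs(W[:,0]-np.polyval(k,W[:,1]))<7)
print('blue n',b.sum())
for r in sorted(set(R[b][:,0])):
    q=b&(R[:,0]==r);print(r,q.sum(),W[q].mean(0),W[q][:,2].min(),W[q][:,2].max())
d=(c.max(1)<60)&(abs(W[:,0]-np.polyval(k,W[:,1]))<10)&(W[:,2]>131)
for s in (W[:,1]>155,W[:,1]<155): print('dark',(d&s).sum(),W[d&s].mean(0),W[d&s].min(0),W[d&s].max(0))
cv2.imwrite('pics/w1c.png',cv2.resize(p['color'][85:185,285:365,::-1],None,fx=6,fy=6,interpolation=cv2.INTER_CUBIC))
```

```text
rail light 746 68.90573757248136 233.94730077116463 129.77603257097113
x= [  0.04 510.04] ends 68.90573757248136 233.94730077116463 yaw -0.036084526753223545
blue n 209
117 1 [519.14 167.64 128.81] 128.8149235632421 128.8149235632421
118 3 [516.68 166.79 129.73] 129.05178268606124 130.16475069927026
119 3 [518.01 165.72 129.57] 129.22441648145988 129.87490823053096
120 3 [517.96 164.74 130.27] 130.08592610042996 130.5286656047657
121 7 [515.83 163.84 130.1 ] 129.1852211131302 131.22088787609056
122 7 [515.77 162.81 129.54] 127.28004789860609 130.9070532395139
123 7 [515.72 161.82 129.99] 129.05619942142482 130.88169821863724
124 7 [515.67 160.81 129.96] 128.88891504638153 130.53907793294493
125 7 [515.6  159.77 129.25] 128.17794705852148 130.59337094763816
126 7 [515.55 158.78 129.79] 128.9559211674088 130.81683486667453
127 7 [515.5  157.78 130.  ] 129.57833704654936 130.63569509524697
128 7 [515.44 156.74 129.69] 128.89890797668437 130.45333609008665
129 6 [515.9  155.69 129.57] 127.89144730452483 131.12865731363812
130 6 [515.85 154.7  129.93] 128.3774705246273 131.29404461809952

[... 989 characters left out ...]
0798252968
146 4 [514.4  138.08 129.18] 128.14529062057073 129.91254059875826
147 6 [514.88 137.03 129.42] 128.91347916995716 129.83857918213204
148 6 [514.82 136.01 129.68] 129.23483014212556 130.35615998571802
149 6 [514.78 135.02 130.24] 128.96315668807054 131.44006980231987
150 6 [514.72 133.94 130.05] 128.74599653763113 131.3075717961307
151 6 [514.65 132.83 129.64] 128.02835303931684 131.06520643418816
152 6 [514.59 131.72 129.27] 128.67521406611002 130.1448926679868
153 4 [514.55 130.82 130.47] 129.91707668798276 130.79180689056687
dark 132 [517.03 182.72 135.66] [512.64 175.63 133.62] [521.29 190.   137.56]
dark 113 [514.91 120.34 135.59] [510.42 113.06 133.73] [519.09 127.43 137.67]
```

View pics/w1c.png

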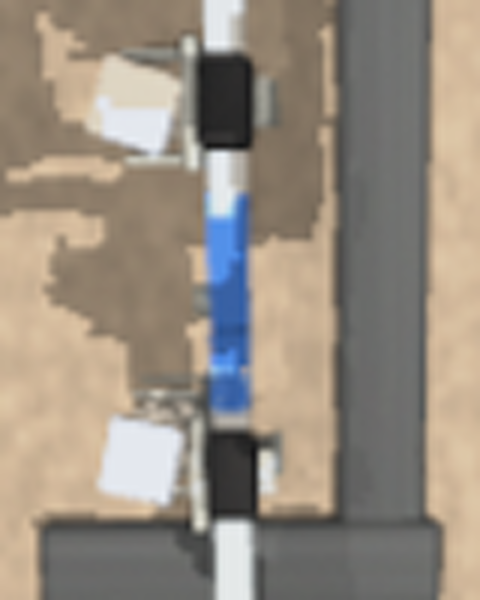

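The depth shows the notch clearly: z≈123 over rows 131–139, so its centre is at y≈149.4 and the rail there is at x≈515.4, with yaw −0.036. Next is the stand.

```bash
python3 -m jog '[0.085,-0.458,0,0, 0.085,-0.458,0,0, 0.085,-0.458,0,0, 0.085,-0.458,0,0, 0.085,-0.458,0,0, 0.085,-0.458,0,0, 0.085,-0.458,0,0, 0.085,-0.458,0,0]'
python3 look.py w2 handle hanger stand
python3 - <<'E'
from h import *
np.set_printoptions(precision=2,suppress=True)
p=np.load('pics/w2.npy',allow_pickle=True).item()
rc,w=cloud(p,np.ones((400,640),bool))
c=p['color'][rc[:,0],rc[:,1]].astype(int)
near=(abs(w[:,0]-560)<50)&(abs(w[:,1]+75)<50)
o=near&(c[:,0]>c[:,2]+80)&(w[:,2]>133)&(w[:,2]<195)
print('orange',o.sum(),w[o].min(0),w[o].max(0))
t=o&(w[:,2]>w[o][:,2].max()-4)
print('top',t.sum(),w[t].mean(0),w[t].min(0),w[t].max(0),cv2.minAreaRect(w[t][:,:2].astype(np.float32)))
e=near&(abs(w[:,2]-130)<3)&(c.max(1)-c.min(1)<40)
print('plate',e.sum(),cv2.minAreaRect(w[e][:,:2].astype(np.float32)),np.median(w[e],0))
wh=near&(c.min(1)>200)&(w[:,2]<125)&(w[:,2]>40); print('white',wh.sum(),w[wh].mean(0))
cv2.imwrite('pics/w2c.png',cv2.resize(p['color'][20:220,220:440,::-1],None,fx=3,fy=3,interpolation=cv2.INTER_CUBIC))
E
```

```text
t: 5.7
ee_pos: [560.1, -129.3, 262.5]
orientation: [2.276, 2.165, 0.0]
contact_force: [0.4, -0.6, 0.1]
grip_width: 93.4
finger_force: 0.0
5.7 [-0.27 -0.11  1.54  0.    1.72 -0.22] [ 560.07 -129.27  262.5 ] [2.28 2.17 0.  ] [ 0.45 -0.62  0.05]
handle 0.88 [132.1 329.7] [[565.38 -71.73 185.77]]
handle 0.67 [168.4 233.9] [[ 425.26 -129.25   14.42]]
hanger 0.78 [140.5 230.3] [[423.6  -89.77   8.12]]
hanger 0.74 [130.3 329. ] [[564.84 -70.18 185.46]]
stand 0.71 [127.3 329.4] [[565.32 -67.72 184.21]]
orange 200 [559.57 -80.45 157.61] [570.63 -64.06 187.58]
top 192 [564.69 -72.04 185.54] [559.57 -80.31 183.68] [569.94 -64.06 187.58] ((564.6245727539062, -72.09111785888672), (9.668070793151855, 15.558483123779297), 9.39132308959961)
plate 224 ((568.594482421875, -80.63133239746094), (12.717744827270508, 59.66073226928711), 14.211799621582031) [568.37 -90.54 129.71]
white 47 [549.6  -71.05 120.01]
```

View pics/w2c.png

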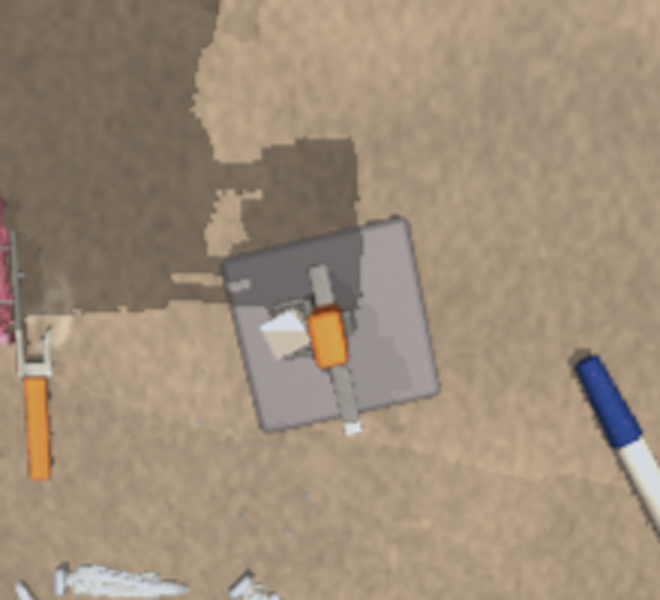

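The crop confirms the target. The stand's hanger has an upright orange handle and white figure, with its block top centred at (564.6,−72.1), z 185.5 as expected and yaw about 0.185. The one at left has the pink figure and is lying down. I'm going for the stand hanger.

```bash
python3 -m jog '[0.009,0.114,-0.08,0.157, 0.009,0.114,-0.08,0.157, 0.009,0.114,-0.08,0.157, 0.009,0.114,-0.08,0.157, 0.009,0.114,-0.14,0.157, 0.009,0.114,-0.18,0.157, 0.009,0.114,-0.21,0.157, 0.009,0.114,-0.2206,0.157, 0.009,0.114,-0.2206,0.157, 0.009,0.114,-0.2206,0.157]'
python3 -m jog '[0,0,0,0, 0,0,0,0, 0,0,0,0, 0,0,0,0, 0,0,0,0, 0,0,0,0, 0,0,0,0, 0,0,0,0]' -1 20
```

```text
t: 7.15
ee_pos: [564.9, -73.2, 152.8]
orientation: [2.007, 2.416, 0.001]
contact_force: [-0.1, -0.7, -0.4]
grip_width: 93.0
finger_force: 0.0
t: 8.15
ee_pos: [564.6, -73.2, 151.9]
orientation: [2.007, 2.417, -0.0]
contact_force: [0.4, 1.1, 0.1]
grip_width: 17.7
finger_force: 0.0
```

```bash
python3 -m jog '[0,0,0,0, 0,0,0,0, 0,0,0,0, 0,0,0,0]'
```

```text
t: 8.65
ee_pos: [564.6, -73.2, 152.0]
orientation: [-2.007, -2.417, 0.0]
contact_force: [1.0, -0.5, -1.1]
grip_width: 0.4
finger_force: 0.0
```

Width 0.4 means it missed. I'll look.

```bash
python3 look.py w3 handle
python3 - <<'E'
from h import *
p=np.load('pics/w3.npy',allow_pickle=True).item();a=p['color'][60:360,120:520]
q=shot('scene');b=q['color'][180:330,330:450]
b=cv2.resize(b,None,fx=2,fy=2)
cv2.imwrite('pics/w3c.png',np.hstack([a,b])[:,:,::-1])
E
```

```text
8.65 [-0.17 -0.11  1.71 -0.    1.54 -0.36] [564.56 -73.18 151.96] [-2.01 -2.42  0.  ] [ 0.95 -0.46 -1.06]
handle 0.96 [202.4 195.6] [[ 423.28 -124.39   15.62]]
handle 0.73 [235.1 327.3] [[563.03 -65.85 186.64]]
```

View pics/w3c.png

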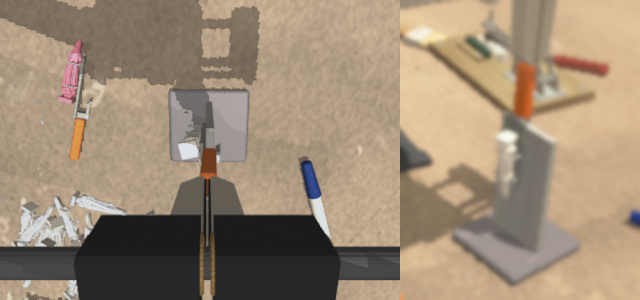

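Run:
```python
from h import *
np.set_printoptions(precision=2,suppress=True)
p=np.load('pics/w3.npy',allow_pickle=True).item()
rc,w=cloud(p,np.ones((400,640),bool))
c=p['color'][rc[:,0],rc[:,1]].astype(int)
near=(abs(w[:,0]-560)<30)&(abs(w[:,1]+70)<30)
o=near&(c[:,0]>c[:,2]+50)&(c[:,0]>1.6*c[:,1])&(w[:,2]>133)&(w[:,2]<195)
print('orange',o.sum(),w[o].min(0),w[o].max(0))
for a in range(130,190,6):
    t=o&(abs(w[:,2]-a-3)<3)
    if t.sum()>3: print(a,t.sum(),w[t].mean(0),w[t].min(0),w[t].max(0))
# rows along col ~ 327
for r in range(200,300,5): print(r,p['color'][r,327],p['z_map'][r,327],toworld(p,ray(p,[r,327],p['z_map'][r,327])))
for n in ['top','scene']:
    q=shot(n);rc,w=cloud(q,np.ones((400,640),bool));c=q['color'][rc[:,0],rc[:,1]].astype(int)
    o=(abs(w[:,0]-560)<30)&(abs(w[:,1]+70)<30)&(c[:,0]>c[:,2]+50)&(c[:,0]>1.6*c[:,1])&(w[:,2]>133)&(w[:,2]<195)
    print(n,o.sum(),w[o].min(0),w[o].max(0),w[o].mean(0))
```

```text
orange 400 [558.98 -68.27 139.91] [568.5  -63.5  194.92]
136 9 [563.92 -64.53 141.45] [560.6  -65.   139.91] [568.5  -64.11 141.97]
142 35 [564.25 -64.41 145.21] [559.98 -65.49 142.22] [568.44 -63.5  147.97]
148 33 [564.3  -64.35 151.07] [559.98 -65.29 148.12] [568.31 -63.56 153.93]
154 37 [563.8  -64.45 156.66] [560.06 -65.49 154.03] [568.2  -63.55 159.3 ]
160 46 [563.81 -64.47 162.73] [559.47 -65.7  160.03] [568.02 -63.59 165.89]
166 50 [563.56 -64.58 168.98] [559.52 -65.94 166.03] [567.81 -63.71 171.91]
172 47 [563.41 -64.58 175.16] [559.11 -65.84 172.04] [567.66 -63.88 177.95]
178 59 [563.45 -64.62 181.18] [559.13 -65.88 178.03] [567.6  -63.62 183.98]
184 75 [563.05 -65.88 185.36] [558.98 -68.27 184.01] [567.53 -64.11 187.22]
200 [144 140 134] 236.76735 [[562.15 -61.46 129.68]]
205 [144 140 133] 237.14526 [[562.83 -65.11 130.39]]
210 [108  59  30] 224.69154 [[562.75 -64.81 143.3 ]]
215 [109  59  31] 212.6632 [[562.63 -64.29 155.69]]
220 [110  59  31] 204.64326 [[562.69 -64.76 164.2 ]]
225 [110  59  31] 195.16615 [[562.62 -64.47 174.  ]]
230 [111  60  32] 186.9441 [[562.58 -64.37 
[... 215 characters left out ...]
29]]
255 [99 58 33] 159.40393 [[562.85 -66.15 211.81]]
260 [112 106  99] 154.82043 [[562.89 -66.43 216.68]]
265 [108  96  82] 149.6273 [[562.86 -66.29 222.06]]
270 [115 102  88] 148.36897 [[563.15 -67.91 223.86]]
275 [102  91  79] 148.15125 [[563.55 -70.02 224.72]]
280 [103  92  80] 148.72578 [[564.01 -72.53 224.88]]
285 [102  91  79] 148.36435 [[564.39 -74.56 225.88]]
290 [101  90  79] 149.65646 [[564.94 -77.48 225.41]]
295 [101  91  78] 148.20207 [[565.2  -78.89 227.36]]Traceback (most recent call last):
  File "<stdin>", line 17, in <module>
    return umr_minimum(a, axis, None, out, keepdims, initial, where)
ValueError: zero-size array to reduction operation minimum which has no identity
```

Run:
```python
from h import *
np.set_printoptions(precision=1,suppress=True)
for n in ['w2','w3']:
    p=np.load(f'pics/{n}.npy',allow_pickle=True).item()
    H=p['hand_eye'];rc=np.argwhere((p['z_map']>0)&(p['z_map']<215))
    t=ray(p,rc,p['z_map'][rc[:,0],rc[:,1]])@H[:3,:3].T+H[:3,3]
    print(n,len(t))
    for lo in range(-130,40,10):
        m=(t[:,2]>=lo)&(t[:,2]<lo+10)&(abs(t[:,0])<15)
        if m.sum(): print(lo,m.sum(),'x',t[m][:,0].min(),t[m][:,0].max(),'y',t[m][:,1].min(),t[m][:,1].max(),p['color'][rc[m][:,0],rc[m][:,1]].mean(0))
q=shot('scene');rc,w=cloud(q,np.ones((400,640),bool));c=q['color'][rc[:,0],rc[:,1]]
for r in range(180,250,4):
    i=int(np.argmin(abs(np.arange(640)-392))); z=q['z_map'][r,392]; print(r,q['color'][r,392],toworld(q,ray(q,[r,392],z)))
```

```text
w2 64044
-130 1799 x -12.003073713629462 14.936781545196979 y -49.624476811869705 48.38216353889905 [57.7 55.1 50.3]
-120 943 x -12.91717201914203 6.60522057440221 y -49.39704481469055 48.4519331435896 [78.5 74.2 66.4]
-110 784 x -10.53899687939304 9.574134154631395 y -64.17932272566514 62.90391870760003 [89.3 84.2 75. ]
-100 1490 x -0.7193018763130112 9.60892858375216 y -63.84168665877178 62.94559987683293 [77.7 73.6 66.1]
-90 1394 x -7.851617595047429 9.59270997182098 y -63.28538672635143 62.150517033255525 [66.9 63.5 57.5]
-80 1205 x -8.740695374692052 9.659014106726687 y -62.732475265677486 61.8077126816928 [63.5 60.3 55. ]
-70 956 x -8.523843998757485 9.37575605835113 y -61.8455727480272 61.010991381201634 [62.  59.  53.9]
-60 790 x -8.353502123280535 9.350076650245313 y -61.45850357120188 60.660026291066266 [62.2 59.2 54. ]
-50 590 x -8.261840628441206 9.24720811627492 y -61.11968130932715 60.222866836418476 [62.5 59.4 54.3]
-40 60 x -8.002897754591075 8.953686226239654 y -53.80992861040958 50.676785637535595 [92.3 87.1 77.1]
w3 61818
-130 2374 x -13.471105240018773 14.92480234
[... 1118 characters left out ...]
[548.7 -81.5 251. ]]
184 [145 131 110] [[547.5 -84.2 245.4]]
188 [147 132 111] [[549.1 -83.2 237.6]]
192 [149 135 113] [[549.9 -83.3 230.4]]
196 [150 136 115] [[551.1 -82.9 222.8]]
200 [152 139 116] [[551.  -84.1 216.1]]
204 [151 138 116] [[552.2 -83.7 208.4]]
208 [151 136 115] [[551.9 -85.2 201.8]]
212 [178 101  60] [[563.7 -71.5 185.2]]
216 [161  85  43] [[560.5 -76.6 180.7]]
220 [158  81  37] [[562.5 -75.3 171.9]]
224 [163  82  36] [[562.8 -76.2 164.5]]
228 [171  84  32] [[562.  -78.3 157.9]]
232 [176  85  33] [[561.1 -80.7 151.5]]
236 [183  87  32] [[562.4 -80.2 143. ]]
240 [160 141 123] [[566.4 -76.6 131.9]]
244 [123 119 108] [[560.5 -85.2 130.1]]
248 [115 112 102] [[562.2 -84.2 121. ]]
```

The reported TCP lies about 38 mm beyond the real fingertips. Both the wrist and scene cameras put the finger ends at z≈190 while the state says 152, so the gripper closed just above the handle and moved nothing. I'll reopen, go 38 mm lower and grip again.

```bash
python3 -m jog '[0,0,0,0, 0,0,0,0, 0,0,0,0, 0,0,0,0, 0,0,0,0, 0,0,0,0, 0,0,0,0, 0,0,0,0]' 0.2 20
python3 -m jog '[-0.002,0.001,-0.02,0, -0.002,0.001,-0.04,0, -0.002,0.001,-0.06,0, -0.002,0.001,-0.076,0, -0.002,0.001,-0.076,0, -0.002,0.001,-0.076,0]'
python3 -m jog '[0,0,0,0, 0,0,0,0, 0,0,0,0, 0,0,0,0, 0,0,0,0, 0,0,0,0, 0,0,0,0, 0,0,0,0]' -1 20
```

```text
t: 9.9
ee_pos: [564.6, -73.2, 152.0]
orientation: [2.007, 2.417, -0.0]
contact_force: [-0.2, 0.3, 0.2]
grip_width: 55.6
finger_force: 0.0
t: 10.65
ee_pos: [563.7, -72.7, 114.3]
orientation: [2.007, 2.416, 0.0]
contact_force: [-0.2, -0.2, -0.3]
grip_width: 55.5
finger_force: 0.0
t: 11.65
ee_pos: [564.5, -72.5, 114.1]
orientation: [2.006, 2.416, 0.003]
contact_force: [7.6, 1.7, -2.6]
grip_width: 9.9
finger_force: 19.9
```

```bash
python3 -m jog '[0.002,0,0.01,0, 0.002,0,0.03,0, 0.002,0,0.06,0, 0.002,0,0.12,0, 0.002,0,0.2,0, 0.002,0,0.24,0, 0.002,0,0.24,0, 0.002,0,0.24,0, 0.002,0,0.24,0]'
python3 look.py w4
python3 - <<'E'
from h import *
np.set_printoptions(precision=2,suppress=True)
p=np.load('pics/w4.npy',allow_pickle=True).item()
H=p['hand_eye'];rc=np.argwhere((p['z_map']>0)&(p['z_map']<400))
t=ray(p,rc,p['z_map'][rc[:,0],rc[:,1]])@H[:3,:3].T+H[:3,3]
c=p['color'][rc[:,0],rc[:,1]].astype(int)
m=(abs(t[:,0])<30)&(abs(t[:,1])<40)&(t[:,2]>-40)
print(np.c_[rc,t,c][m][::max(1,m.sum()//60)])
cv2.imwrite('pics/w4c.png',cv2.resize(p['color'][130:300,230:430,::-1],None,fx=3,fy=3,interpolation=cv2.INTER_CUBIC))
E
```

```text
t: 12.78
ee_pos: [564.1, -72.6, 232.4]
orientation: [-2.006, -2.415, 0.002]
contact_force: [-0.6, -0.5, -0.0]
grip_width: 9.7
finger_force: 20.0
12.775 [-0.17 -0.12  1.6  -0.    1.67 -0.36] [564.15 -72.61 232.45] [-2.01 -2.42  0.  ] [-0.6  -0.49 -0.04]
[[155.   327.    21.15   0.15 190.3   89.    87.    84.  ]
 [160.   326.    20.44  -1.07 155.89 100.    97.    95.  ]
 [164.   329.    21.03   2.12 126.06  86.    84.    80.  ]
 [168.   331.    21.13   3.9  102.75 109.   106.   102.  ]
 [172.   332.    17.01   4.92 103.32 194.   193.   192.  ]
 [176.   331.    12.98   3.94 103.27 219.   224.   224.  ]
 [180.   331.     9.16   3.94 102.13 219.   224.   225.  ]
 [184.   330.     5.22   2.95 101.54 219.   220.   213.  ]
 [189.   327.    -0.34  -0.04 103.13 212.   209.   199.  ]
 [193.   330.    -4.58   3.   103.4  219.   217.   209.  ]
 [196.   328.    -7.56   0.97 102.8  218.   215.   207.  ]
 [197.   328.    -8.81   0.98 103.5  219.   216.   207.  ]
 [198.   328.   -10.04   0.98 104.09 219.   217.   209.  ]
 [200.   314.     2.32 -11.3   55.02 110.   104.    97.  ]
 [201.   327.   -12.7
[... 2111 characters left out ...]
 321.     8.49  -3.88 -30.8  103.    56.    29.  ]
 [232.   301.    -2.25 -17.87  -6.05 219.   224.   229.  ]
 [232.   328.     7.88   0.26 -30.87 107.    57.    29.  ]
 [233.   309.    -2.58 -12.41  -7.03 219.   224.   229.  ]
 [233.   338.     3.55   6.55 -21.94 109.   108.   101.  ]
 [234.   319.     7.35  -5.03 -32.66 103.    72.    57.  ]
 [235.   301.    -4.   -17.83  -7.09 219.   224.   229.  ]
 [235.   328.     8.26   0.23 -36.36 106.    57.    30.  ]
 [236.   310.     8.5  -10.02 -38.37 171.   173.   177.  ]
 [236.   337.     1.9    5.91 -22.8  118.   118.   110.  ]
 [237.   319.     7.7   -4.91 -37.94 102.    65.    45.  ]
 [238.   301.    -6.18 -17.88  -7.13 215.   218.   224.  ]]
```

View pics/w4c.png

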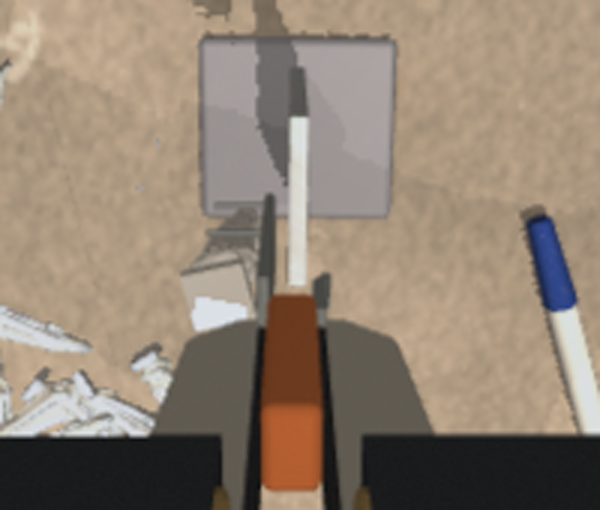

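The hanger is held square and vertical: block and plates are centred on the tool axis, and the slot between front plate (y≈−4.9) and lip (≈+4.6) is visible. I'll carry it above the rail gap, starting 4 mm on the +y side of the notch.

```bash
python3 -m jog '[-0.01,0.03,0.01,-0.02, -0.02,0.1,0.01,-0.05, -0.035,0.18,0.01,-0.08, -0.055,0.26,0.01,-0.11, -0.07,0.34,0.01,-0.13, -0.085,0.4,0.01,-0.147, -0.094,0.435,0.01,-0.147, -0.097,0.4522,0.01,-0.147, -0.097,0.4522,0.01,-0.147, -0.097,0.4522,0.01,-0.147]'
python3 -m jog '[0,0,0,0, 0,0,0,0]'
python3 look.py w5
python3 - <<'E'
from h import *
np.set_printoptions(precision=2,suppress=True)
p=np.load('pics/w5.npy',allow_pickle=True).item()
H=p['hand_eye'];rc,w=cloud(p,p['z_map']<500)
z=p['z_map'][rc[:,0],rc[:,1]];t=ray(p,rc,z)@H[:3,:3].T+H[:3,3]
c=p['color'][rc[:,0],rc[:,1]].astype(int)
m=(abs(w[:,2]-130)<4)&(c.min(1)>110)&(abs(w[:,0]-517)<12)&(w[:,1]>165)&(w[:,1]<240)
k=np.polyfit(w[m][:,1],w[m][:,0],1);print('rail',m.sum(),k,np.polyval(k,[149.4,153.5]),w[m][:,1].max(),'yaw',-k[0])
kt=np.polyfit(t[m][:,0],t[m][:,1],1);print('rail in tool y=',kt)
d=(c.max(1)<60)&(abs(w[:,2]-135.5)<3)&(abs(w[:,0]-517)<9)&(w[:,1]>160);print('left blk',d.sum(),w[d].mean(0))
# hanger parts
for lo in range(-36,60,6):
    h=(t[:,2]>=lo)&(t[:,2]<lo+6)&(abs(t[:,0])<13)&(abs(t[:,1])<13)
    if h.sum()>2: print(lo,h.sum(),t[h].min(0),t[h].max(0))
R=Ro.from_rotvec(p['_s']['orientation']).as_matrix();print('tool y ang',np.arctan2(R[1,1],R[0,1]))
cv2.imwrite('pics/w5c.png',cv2.resize(p['color'][110:260,260:400,::-1],None,fx=4,fy=4,interpolation=cv2.INTER_CUBIC))
E
```

```text
t: 14.08
ee_pos: [516.3, 152.7, 238.9]
orientation: [2.262, 2.18, -0.0]
contact_force: [-0.3, -0.1, -1.8]
grip_width: 9.8
finger_force: 20.0
t: 14.32
ee_pos: [516.2, 153.0, 239.0]
orientation: [2.262, 2.18, -0.0]
contact_force: [0.2, -0.1, -0.7]
grip_width: 9.8
finger_force: 20.0
14.325 [ 0.24 -0.19  1.65 -0.    1.69  0.28] [516.19 153.01 238.96] [ 2.26  2.18 -0.  ] [ 0.21 -0.09 -0.66]
rail 445 [  0.07 502.67] [512.9  513.18] 234.55659230772608 yaw -0.06846004141478376
rail in tool y= [ 0.03 -3.09]
left blk 120 [517.09 182.91 135.63]
-36 65 [  6.07  -5.44 -35.89] [  8.51   4.52 -30.15]
-30 57 [  6.88  -5.   -29.98] [  8.61   4.12 -24.15]
-24 111 [  0.05  -7.69 -23.32] [ 11.2    6.8  -18.31]
-18 30 [  3.63  -7.88 -17.91] [ 11.35   7.04 -12.02]
-12 104 [ -4.22 -12.97 -11.96] [11.52  7.07 -6.02]
-6 81 [ -4.74 -12.97  -6.  ] [11.47  8.24 -0.13]
0 37 [  1.26 -12.74   0.07] [11.37 -4.92  5.77]
6 51 [ -2.45 -12.98   6.07] [11.16 -5.03 11.94]
12 26 [  4.89 -12.61  12.08] [11.53 -5.17 17.8 ]
18 13 [  2.9  -12.8   18.11] [11.47 -5.3  23.72]
24 11 [  0.89 -11.61  24.6 ] [11.32 -5.37 29.37]
30 42 [ -9.58 -12.79  30.06] [11.24 -4.83 35.95]
36 32 [ -3.99 -12.14  36.08] [11.41 -4.84 41.85]
42 10 [  2.69 -12.42  42.03] [11.16 -5.72 46.71]
48 8 [  0.83 -12.7   48.67] [  3.71 -10.27  53.85]
54 3 [  0.85 -12.82  54.19] [  3.41 -10.37  56.78]
tool y ang -0.03656957926296858
```

View pics/w5c.png

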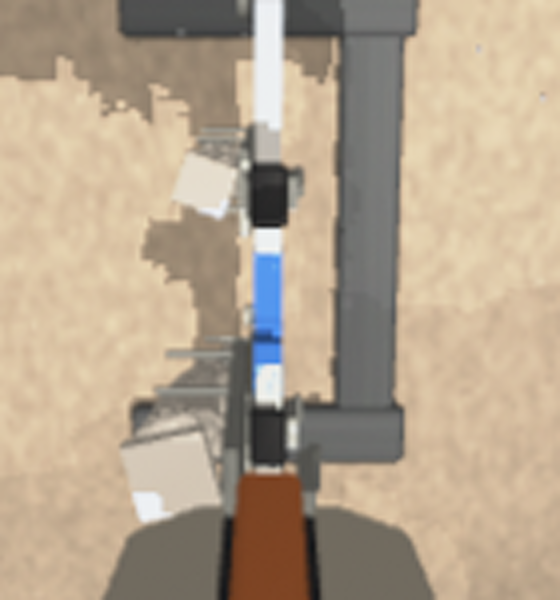

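Run:
```python
from h import *
np.set_printoptions(precision=2,suppress=True)
p=np.load('pics/w5.npy',allow_pickle=True).item()
H=p['hand_eye'];rc,w=cloud(p,(p['z_map']<500))
z=p['z_map'][rc[:,0],rc[:,1]];t=ray(p,rc,z)@H[:3,:3].T+H[:3,3]
c=p['color'][rc[:,0],rc[:,1]].astype(int)
top=(abs(w[:,2]-129.8)<2)&(abs(w[:,0]-516.5)<9)&(w[:,1]>125)&(w[:,1]<235)&(c.min(1)>110)
bl=(c[:,2]>c[:,0]+50)&(abs(w[:,0]-517)<9)&(w[:,2]>115)
mid=[]
for r in sorted(set(rc[top|bl][:,0])):
    for n,mm in(('rail',top),('blue',bl)):
        q=mm&(rc[:,0]==r)
        if q.sum()>=5: mid.append((n,r,q.sum(),t[q][:,0].mean(),(t[q][:,1].min()+t[q][:,1].max())/2,np.ptp(t[q][:,1]),*w[q].mean(0)))
for m in mid[::2] : print(m[0],np.array(m[1:]))
A=np.array([m[3:5] for m in mid if m[0]=='rail']);k=np.polyfit(A[:,0],A[:,1],1)
print('fit',k,np.std(A[:,1]-np.polyval(k,A[:,0])))
A=np.array([m[3:5] for m in mid if m[0]=='blue' and m[-1]>127]);print('blue',A[:,1].mean())
# lip
l=(t[:,1]>3)&(t[:,1]<12)&(abs(t[:,0])<13)&(t[:,2]>-24)&(t[:,2]<10);print('lip',l.sum());print(np.c_[rc,t,c][l][::max(1,l.sum()//30)])
```

```text
rail [104.     6.    81.5   -0.37   4.76 518.8  234.46 129.54]
rail [106.     7.    79.68  -0.84   5.72 518.26 232.66 129.62]
rail [108.     7.    77.85  -0.85   5.72 518.19 230.83 129.79]
rail [110.     7.    76.01  -0.84   5.74 518.13 229.   129.78]
rail [112.     7.    74.17  -0.85   5.76 518.06 227.15 129.36]
rail [114.     7.    72.32  -0.84   5.76 517.99 225.31 129.73]
rail [116.     7.    70.46  -0.85   5.76 517.92 223.45 129.38]
rail [118.     7.    68.61  -0.85   5.78 517.85 221.6  129.7 ]
rail [120.     7.    66.75  -0.85   5.78 517.78 219.74 129.85]
rail [122.     7.    64.87  -0.86   5.8  517.71 217.87 129.83]
rail [124.     6.    63.01  -0.85   5.8  517.96 215.99 130.19]
rail [126.     7.    61.12  -0.86   5.81 517.57 214.12 130.11]
rail [128.     7.    59.23  -0.86   5.82 517.5  212.23 130.04]
rail [130.     7.    57.31  -0.87   5.83 517.42 210.31 129.78]
rail [132.     7.    55.38  -0.86   5.86 517.35 208.38 129.38]
rail [134.     7.    53.47  -0.86   5.87 517.28 206.47 129.49]
rail [136.     7.    51.56  -0.87   5.86 517.21 204.56 129.64]
rail [138.     7.    49.59  -
[... 3897 characters left out ...]
 339.    -3.98   8.24  -0.16  94.    93.    89.  ]
 [232.   336.     3.67   5.48 -20.74  95.    90.    84.  ]
 [232.   338.     3.75   6.73 -20.94  94.    92.    87.  ]
 [233.   336.     3.53   5.44 -22.04 123.   119.   110.  ]
 [233.   338.     3.46   6.7  -21.87 125.   123.   116.  ]
 [234.   336.     2.76   5.46 -21.81 132.   125.   115.  ]
 [234.   338.     3.2    6.66 -22.87 135.   134.   126.  ]
 [235.   336.     2.24   5.45 -22.17 131.   124.   114.  ]
 [235.   338.     2.23   6.7  -22.15 136.   134.   126.  ]
 [236.   337.     1.7    6.07 -22.47 136.   135.   127.  ]
 [237.   337.     1.05   6.07 -22.55 136.   134.   126.  ]
 [238.   337.     0.17   6.1  -22.05 112.   111.   104.  ]]
```

Rail centre sits at tool y≈−0.65 and the slot at ≈−0.15, so I shift x by −0.5 mm; yaw is already parallel. The notch centre is about 3.4 mm toward −y of the hanger. I'll descend in stages, watching the force.

```bash
python3 -m jog '[-0.001,0.002,-0.02,0, -0.001,0.002,-0.05,0, -0.001,0.002,-0.08,0, -0.001,0.002,-0.105,0, -0.001,0.002,-0.12,0, -0.001,0.002,-0.122,0, -0.001,0.002,-0.122,0]'
python3 -m jog '[0,0,-0.01,0, 0,0,-0.02,0, 0,0,-0.03,0, 0,0,-0.04,0, 0,0,-0.04,0]'
```

```text
t: 15.25
ee_pos: [515.7, 154.5, 178.4]
orientation: [2.261, 2.181, 0.001]
contact_force: [0.9, -0.0, -0.5]
grip_width: 10.4
finger_force: 20.0
t: 15.88
ee_pos: [515.4, 154.4, 157.5]
orientation: [-2.261, -2.181, 0.001]
contact_force: [0.3, 0.0, -0.7]
grip_width: 9.7
finger_force: 20.0
```

```bash
python3 -m jog '[0,0,-0.01,0, 0,0,-0.02,0, 0,0,-0.03,0, 0,0,-0.04,0, 0,0,-0.05,0, 0,0,-0.056,0, 0,0,-0.056,0]'
```

```text
t: 16.75
ee_pos: [515.5, 154.4, 129.7]
orientation: [-2.261, -2.181, 0.0]
contact_force: [0.5, 0.1, -0.3]
grip_width: 9.4
finger_force: 20.0
```

```bash
python3 -m jog '[0,0,-0.004,0, 0,0,-0.008,0, 0,0,-0.012,0, 0,0,-0.016,0, 0,0,-0.02,0, 0,0,-0.024,0, 0,0,-0.026,0, 0,0,-0.026,0]'
```

```text
t: 17.75
ee_pos: [515.6, 154.4, 116.9]
orientation: [-2.261, -2.181, 0.0]
contact_force: [1.2, -0.0, 0.2]
grip_width: 9.7
finger_force: 20.0
```

```bash
python3 -m jog '[0,0,-0.001,0, 0,0,-0.002,0, 0,0,-0.003,0, 0,0,-0.003,0]'
```

```text
t: 18.25
ee_pos: [515.5, 154.4, 115.4]
orientation: [-2.261, -2.181, 0.0]
contact_force: [-0.7, 0.2, -0.7]
grip_width: 10.3
finger_force: 20.0
```

```bash
python3 -m jog '[0,0,-0.001,0, 0,0,-0.001,0, 0,0,-0.002,0, 0,0,-0.002,0]'; python3 -m jog '[0,0,-0.0006,0, 0,0,-0.0006,0]'
```

```text
t: 18.75
ee_pos: [515.5, 154.4, 114.4]
orientation: [-2.261, -2.181, 0.0]
contact_force: [-0.0, 0.3, -2.4]
grip_width: 9.7
finger_force: 20.0
t: 19.0
ee_pos: [515.6, 154.4, 114.1]
orientation: [-2.261, -2.181, 0.0]
contact_force: [-0.6, -0.4, -0.5]
grip_width: 9.9
finger_force: 20.0
```

```bash
for i in 1 2 3; do python3 -m jog '[0,0,-0.0006,0, 0,0,-0.0006,0]' | grep -E 'ee_pos|contact'; done
```

```text
ee_pos: [515.6, 154.4, 113.9]
contact_force: [-0.9, 0.2, -0.0]
ee_pos: [515.6, 154.4, 113.8]
contact_force: [-0.9, 0.4, 2.1]
ee_pos: [515.7, 154.4, 113.7]
contact_force: [-3.2, -0.9, 6.0]
```

```bash
python3 -m jog '[0,0,0.0006,0, 0,-0.001,0.0006,0, 0,-0.002,0.0006,0, 0,-0.003,0.0006,0, 0,-0.004,0.0006,0, 0,-0.004,0.0006,0]' | grep -E 'ee_pos|contact'; for i in 1 2; do python3 -m jog '[0,-0.001,0,0, 0,-0.001,0,0]' | grep -E 'ee_pos|contact'; done
```

```text
ee_pos: [515.6, 152.4, 113.6]
contact_force: [0.1, 2.7, 3.6]
ee_pos: [515.6, 151.9, 113.6]
contact_force: [0.5, 1.9, 4.4]
ee_pos: [515.5, 151.3, 113.5]
contact_force: [0.0, 2.1, 3.9]
```

```bash
for i in 1 2 3 4; do python3 -m jog '[0,-0.0008,0,0, 0,-0.0008,0,0]' | grep -E 'ee_pos|contact' | tr '\n' ' ';echo; done
```

```text
ee_pos: [515.5, 150.9, 113.4] contact_force: [0.2, 1.9, 2.9] 
ee_pos: [515.5, 150.5, 113.4] contact_force: [0.0, 0.7, 1.3] 
ee_pos: [515.4, 150.1, 113.2] contact_force: [-1.1, 0.6, -0.2] 
ee_pos: [515.5, 149.7, 113.5] contact_force: [-0.2, 0.4, -0.8]
```

The vertical force vanished at y≈150.3 and stays at zero at 149.7, which matches the camera's notch. I'll lower into it.

```bash
for i in 1 2; do python3 -m jog '[0,0,-0.001,0, 0,0,-0.002,0, 0,0,-0.002,0]' | grep -E 'ee_pos|contact' | tr '\n' ' ';echo; done
```

```text
ee_pos: [515.5, 149.8, 112.5] contact_force: [-0.4, -0.3, -0.3] 
ee_pos: [515.5, 149.8, 111.5] contact_force: [0.1, -0.3, 0.3]
```

Dropping freely in; I'll continue to the notch floor (about 107.3).

```bash
python3 -m jog '[0,0,-0.002,0, 0,0,-0.004,0, 0,0,-0.006,0, 0,0,-0.006,0]' | grep -E 'ee_pos|contact' | tr '\n' ' ';echo;for i in 1 2; do python3 -m jog '[0,0,-0.0008,0, 0,0,-0.0012,0, 0,0,-0.0012,0]' | grep -E 'ee_pos|contact' | tr '\n' ' ';echo; done
```

```text
ee_pos: [515.5, 149.8, 108.4] contact_force: [-0.9, 0.0, -0.6] 
ee_pos: [515.6, 149.8, 108.0] contact_force: [0.1, 0.1, -0.9] 
ee_pos: [515.6, 149.8, 107.7] contact_force: [-3.2, -0.9, 5.8]
```

```bash
python3 -m jog '[0,0,0,0, 0,0,0,0]' | grep -E 'ee_pos|contact' | tr '\n' ' ';echo; python3 -m jog '[0,0,-0.0004,0, 0,0,-0.0004,0]' | grep -E 'ee_pos|contact' | tr '\n' ' '
```

```text
ee_pos: [515.6, 149.8, 107.7] contact_force: [-1.7, -1.3, 5.3] 
ee_pos: [515.7, 149.8, 107.7] contact_force: [-2.7, -0.8, 7.5]
```

```bash
python3 -m jog '[0,0,0.0008,0, 0,0,0.0008,0]' | grep -E 'ee_pos|contact' | tr '\n' ' ';echo; python3 -m jog '[0,0,0,0, 0,0,0,0, 0,0,0,0, 0,0,0,0, 0,0,0,0]' -0.2; python3 -m jog '[0,0,0.03,0, 0,0,0.06,0, 0,0,0.1,0, 0,0,0.16,0, 0,-0.03,0.22,0, 0,-0.09,0.24,0, 0,-0.1,0.24,0, 0,-0.1,0.24,0, 0,-0.1,0.24,0]'
python3 look.py w6 handle
python3 - <<'E'
from h import *
np.set_printoptions(precision=2,suppress=True)
p=np.load('pics/w6.npy',allow_pickle=True).item()
rc,w=cloud(p,p['z_map']<500);c=p['color'][rc[:,0],rc[:,1]].astype(int)
n=(abs(w[:,0]-516)<20)&(abs(w[:,1]-150)<50)
o=n&(c[:,0]>c[:,2]+60)&(c[:,0]>1.5*c[:,1])&(w[:,2]>110)
print('orange',o.sum(),w[o].min(0),w[o].max(0)); t=o&(w[:,2]>w[o][:,2].max()-4)
print('top',w[t].mean(0),np.median(w[t][:,2]),cv2.minAreaRect(w[t][:,:2].astype(np.float32)))
d=n&(c.max(1)<60)&(abs(w[:,2]-135.5)<3)&(abs(w[:,0]-516)<9)
for s in (w[:,1]>150,w[:,1]<150): print('dark',(d&s).sum(),w[d&s].mean(0))
q=shot('scene')
a=cv2.resize(p['color'][90:260,240:400],(470,500));b=cv2.resize(q['color'][165:290,260:360],(400,500),interpolation=cv2.INTER_CUBIC)
cv2.imwrite('pics/fin.png',cv2.resize(np.hstack([a,b])[:,:,::-1],None,fx=.9,fy=.9))
E
```

```text
ee_pos: [515.6, 149.8, 107.7] contact_force: [-1.5, 0.7, 5.8] 
t: 25.38
ee_pos: [515.5, 149.8, 107.5]
orientation: [-2.261, -2.181, 0.0]
contact_force: [0.6, -0.4, 0.4]
grip_width: 37.5
finger_force: 0.0
t: 26.5
ee_pos: [515.4, 100.4, 227.2]
orientation: [-2.26, -2.181, 0.001]
contact_force: [-0.2, -0.6, -0.0]
grip_width: 37.2
finger_force: 0.0
26.5 [ 0.14 -0.22  1.69  0.    1.67  0.18] [515.39 100.38 227.19] [-2.26 -2.18  0.  ] [-0.18 -0.57 -0.02]
handle 0.78 [144.3 322.3] [[513.4  150.87 179.04]]
handle 0.45 [129.3 323.5] [[514.22 159.23 129.9 ]]
orange 284 [509.64 142.03 139.79] [520.03 158.14 181.52]
top [514.22 150.24 179.47] 179.4797541479178 ((514.3406982421875, 150.142822265625), (15.799796104431152, 8.800683975219727), 87.4854507446289)
dark 166 [516.98 182.71 135.6 ]
dark 145 [514.69 120.5  135.59]
```

View pics/fin.png

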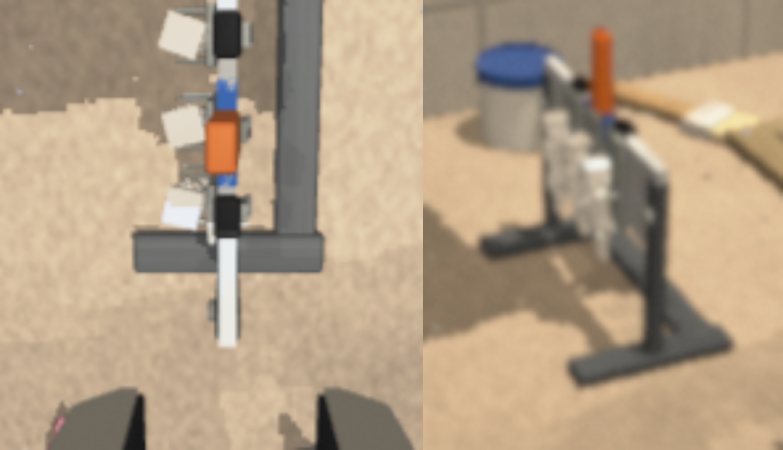

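The handle top is at z≈179.5 (123.5+56), so the hook is fully home. The neighbours are within 0.3 mm of where they were, and the gripper is clear.

```bash
python3 -c "
from plant import bot
print(bot.sign_off())"
```

```text
the job is handed in; nothing more can be done
None
```

The orange-handled hanger now hangs in the blue saddle's notch, fully seated and released. The two neighbours are where they were, and the job was handed in at about 26.5 s. The first grasp closed on nothing because the real fingertips sit about 38 mm short of the reported TCP; I regripped lower without disturbing the hanger.

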